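# Sort a fallen bottle and a sample tube on the lab bench

### The job

Clear the lab bench by sorting what lies loose on it. First stand the fallen amber bottle upright on the cork mat and let go of it, then put it, standing upright on the floor of the grey crate, with the other amber bottle; also lay the loose blue-capped tube wholly inside the white tray that holds the other tube (the tube may go before or after the bottle). Do not drop the bottle or the tube, and leave the flask, the timer and the marker alone.

Things in the scene. Friction and masses are not known exactly. Their poses are not given: they have to be found in the camera images.
- bottle: loose square amber bottle, round orange cap, 130 mm long, body 46 x 46 mm, 0.2 kg, lying at the start. x axis: base to cap (up when it stands upright). Origin: mid-length, on the face underneath at the start (centre line 23 mm up its z). Along x: body -65 to +30 mm, neck (30 mm diameter) to +39 mm, cap (36 mm diameter) to +65 mm
- bottle_base (a point): centre of the bottle's square bottom face
- bottle_cap (a point): centre of the flat top of the bottle's cap
- tube: loose clear conical tube, hexagonal blue cap, 118 mm long, 0.06 kg, lying at the start. x axis: tip to cap. Origin: mid-length, on the side underneath at the start (centre line 16 mm up its z). Along x: cone -59 to -37 mm, body (32 mm diameter) to +43 mm, cap (32 mm across flats, 37 mm across corners) to +59 mm
- tube_tip (a point): the tube's pointed end, on its centre line
- tube_cap (a point): centre of the tube's cap end face
- mat: square cork mat fixed to the bench, 150 x 150 x 4 mm, origin at the centre of its underside, z up
- crate: open grey metal crate fixed to the bench, for bottles; outside 110 mm (its x) by 180 mm (its y), 65 mm high, walls and floor 5 mm; origin at the centre of its underside, z up. A fixed amber bottle like the loose one stands in it, centred at y = +53 mm, its cap top 135 mm above the bench
- crate_free (a point): middle of the free part of the crate's floor (on the floor's upper face, crate y = -35 mm); axes as the crate's. Free floor: 100 mm in x, from y = -85 to +30 mm in the crate's frame
- tray: open white plastic tray fixed to the bench, for tubes; outside 140 mm (its x) by 160 mm (its y), 45 mm high, walls and floor 5 mm; origin at the centre of its underside, z up. A fixed tube like the loose one lies in it along its y axis, centred at x = +45 mm
- tray_free (a point): middle of the free part of the tray's floor (on the floor's upper face, tray x = -18 mm); axes as the tray's. Free floor: from x = -65 to +26 mm in the tray's frame, 150 mm in y
- flask: bystander: standing conical glass flask, 80 mm wide at the foot, 110 mm high, origin at the centre of its underside
- timer: bystander: white lab timer lying flat, 60 x 80 x 22 mm, origin at the centre of its underside
- marker: bystander: white marker pen with a green cap lying flat along its x axis, 132 mm long, 16 mm thick, origin on its underside near its middle

How it is judged:
By the outcome, as a careful person would: the job done as asked, in the order asked, and still so for the second after the job is handed in, with the robot touching nothing.
It also fails if it takes over 72 s, if anything falls off the work surface, if the arm or the gripper's body presses on something with over 40 N, if the wrist force passes 120 N, or if a joint passes its speed limit or range.

### The arm

A 6-joint arm with a two-finger parallel gripper is mounted at the origin on the work surface. World frame = base frame: x ahead of the robot, y to its left, z up, the work surface at z = 0. Lengths are in mm, angles in rad, forces in N, time in s.
With the tool pointing down it reaches from about 275 to 750 mm from the base axis. Payload 10.2 kg.
Tool frame: the origin (TCP) lies midway between the tips of the shut fingers; the grasp point (between the pads) lies 19 mm behind it; z points along the fingers, y is the direction in which the jaws open and shut (so a half turn about z gives the same grasp; the last joint's range is limited). The gripper opens to 88 mm and grips with 3 to 60 N. Pads are 18 mm wide; open, the fingers measure 123 mm over their backs; the gripper's body (75 mm by 187 mm) begins 45 mm behind the grasp point.
Start: joints at [1.045, 0.313, 1.498, -0, 1.331, -0.223], TCP at [156.565, 501.117, 238.72] pointing down, gripper open.
Joint ranges: [-2.94, 2.94], [-0.97, 2.17], [0.19, 2.56], [-1.23, 4.37], [0.02, 3.11], [-2.88, 2.88]. Speed limits (rad/s): [2.39, 2.39, 3.01, 3.14, 3.14, 3.14].

### API

Orientations are given as a unit quaternion [x, y, z, w].
In Python, from bench import env gives the robot as it stands. The module is installed in compiled form; this text tells all that it offers.
- The arm moves only by the tool play_rows, never from a script. Its argument "moves" is one flat list of numbers, 6 for each row, row after row: the shift along the tool's x, y, z in cm, then the turn, a rotation vector about the tool's x, y, z in degrees. In form: [dx, dy, dz, ax, ay, az, dx, dy, dz, ax, ay, az, ...]. A call has 1 to 20 rows; each row is the pose to reach, as a shift and turn from the pose commanded when the call began, along the tool's axes at that moment; what a row does not reach only later rows make up. A row lasts 1/8 s, in which the tool goes at most 62.5 mm and 10.7 degrees, less where a joint would pass 70% of its speed; a pose out of reach is approached as far as the arm can. A call with a gripper value outside its range is refused whole. "jaw" is the finger opening in cm, from 0 to 8.81, set as the call begins (left out, the last holds). The fingers move at their own pace and stop on an object; the grip force is fixed at half the most. Time passes only in rows, so rows that repeat a pose let the fingers close. It gives the time, the measured TCP pose, the force and the opening at its end, in the units of the state.
- env.state(): the state, without advancing time (a new reading comes with each control period).
- env.snapshot(name): name is "side" or "top" or "wrist"; returns (picture, depth): 420x560x3 uint8, red, green, blue; 420x560 float32, mm along the optical axis (not along the pixel's ray), 0 where there is no reading.
- env.get_calibration(name): a dict with "fx", "fy", "cx", "cy" (pixels), "xyz" and "orientation" of the camera in the world. Camera axes: x right, y up, looking along -z (the intrinsics and any distortion apply to the point x, -y, -z); pixel columns grow to the right and rows downward; lengths in mm; the calibration is good to about 2 mm. A picture is of the moment at which its call begins: read the wrist's pose just before it. get_calibration takes no time and is no camera call; for the wrist camera it gives the pose at the moment of the call.
- env.sign_off(): hands the job in, once; it reports no verdict.
The state is a dict: "time": time; "q": joint angles; "qd": joint speeds; "effort": joint torques, N m; "eef_pos": TCP position; "ee_rot": TCP orientation; "wrist_force": force on the tool from outside, world axes, zero at the start; "wrist_torque": the same for the moment, N m; "gripper_width": finger opening in mm.
Only numpy, scipy, OpenCV 4.12 (cv2) and the standard library are available. Lean on these libraries where they do the work, as an engineer would, in place of code of your own. Each camera call takes 0.05 s, during which the arm holds its last target. There are 200 camera calls.

## Working session

There is one attempt and no reset: what is moved stays moved. The work goes in short steps, Python scripts to look and compute and a tool call to move; the robot and the scene stay as the last step left them, time stands still between calls to the robot, and variables do not carry over. Pictures are saved under pics/ and viewed, about 8 in all and at most 12, crops included, and the job is handed in when it is done.

Besides the shell and the picture viewer there is one more tool, called after "Request:" by a JSON object that holds its "op" and its "data", one argument or row to a line. play_rows: Moves the arm, as the interface text tells. Its arguments: {"type":"object","properties":{"moves":{"type":"array","items":{"type":"number"}},"jaw":{"type":"number"}},"required":["moves"]}

```bash
mkdir -p pics; cat > h.py <<'E'
import numpy as np, cv2
from scipy.spatial.transform import Rotation as R
from bench import env
def snap(name,fn=None):
    c=env.get_calibration(name); im,d=env.snapshot(name)
    if fn: cv2.imwrite('pics/'+fn,im[:,:,::-1])
    return c,im,d
def pts(c,u,v,d):
    p=np.stack([(u-c['cx'])/c['fx']*d,-(v-c['cy'])/c['fy']*d,-d],-1)
    return R.from_quat(c['orientation']).apply(p.reshape(-1,3)).reshape(p.shape)+np.array(c['xyz'])
def cloud(c,d):
    v,u=np.mgrid[0:d.shape[0],0:d.shape[1]].astype(float); return pts(c,u,v,d.astype(float))
def ray(c,u,v,z):
    o=np.array(c['xyz']); p=pts(c,np.array([float(u)]),np.array([float(v)]),np.array([1.]))[0]-o
    return o+p*(z-o[2])/p[2]
def rel(target_xyz,target_R,s=None):
    s=s or env.state(); r0=R.from_quat(s['ee_rot']); 
    d=r0.inv().apply(np.array(target_xyz)-np.array(s['eef_pos']))/10
    return d.round(2),np.degrees((r0.inv()*target_R).as_rotvec()).round(1)
E
python3 - <<'E'
from h import *
for n in ('top','side'):
    c,im,d=snap(n,n+'0.png'); print(n,c,np.percentile(d,[0,5,50,95]))
    np.savez(n+'0.npz',im=im,d=d,**{k:np.array(v) for k,v in c.items()})
s=env.state(); print(s)
E
```

```text
top {'fx': 485.4173675256969, 'fy': 485.4173675256969, 'cx': 279.0961949754282, 'cy': 215.31604805153654, 'xyz': array([ 281.17157643,  -35.44204275, 1506.43466696]), 'orientation': array([ 0.06523483, -0.05677384, -0.69855347,  0.71031275])} [   0.         1235.40578613 1527.67889404 2461.77374268]
side {'fx': 537.605069952567, 'fy': 537.605069952567, 'cx': 275.14760918950265, 'cy': 212.20380686144946, 'xyz': array([ -150.0525286 , -1018.35020397,   742.32390043]), 'orientation': array([ 0.47524539, -0.14385804, -0.25356966,  0.83015006])} [   0.          905.70054932 1353.39501953 3646.92858887]
{'time': 0.1, 'q': array([ 1.04459474e+00,  3.13399969e-01,  1.49835064e+00, -6.36998255e-06,
        1.33098394e+00, -2.23409561e-01]), 'qd': array([ 3.01132802e-04, -8.32927086e-04, -2.33790817e-03, -6.69971244e-05,
       -1.38825554e-03, -1.70162132e-03]), 'effort': array([ 3.56174329e-03, -4.02814364e+01, -2.52646476e+01,  6.95172697e-02,
        3.42034560e-02, -8.91502373e-05]), 'eef_pos': array([156.45564673, 500.92136636, 238.21920559]), 'ee_rot': array([ 1.50817549e-01,  9.88561450e-01, -5.32444180e-04, -2.06140446e-04]), 'wrist_force': array([0.23588254, 0.08548418, 0.255398  ]), 'wrist_torque': array([ 0.01518195,  0.00249165, -0.00213429]), 'gripper_width': 87.97102187921807}
```

View pics/top0.png

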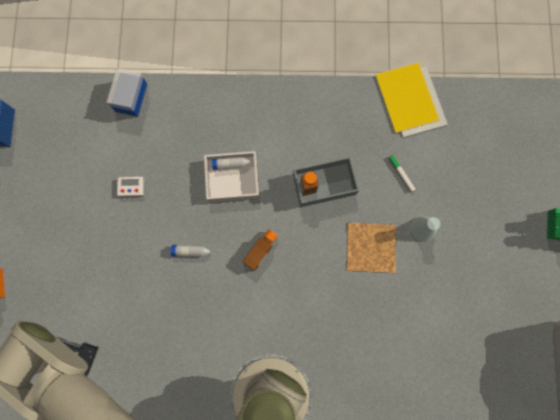

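View pics/side0.png

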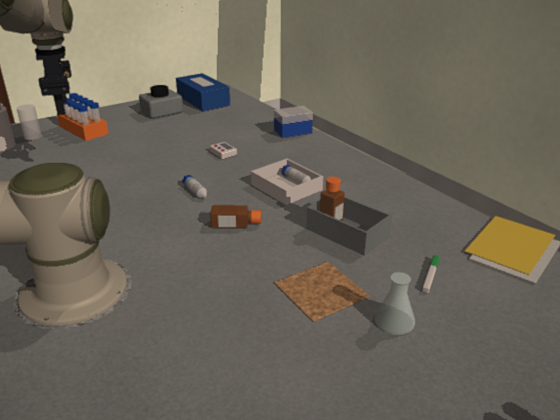

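The top view shows the bottle at about (260,250) with its cap at (271,237), and the loose tube at (190,252) with its cap at (175,251). The tray is at (232,177), the crate at (327,182) and the mat at (372,248), with the flask close to the mat's right edge. The side view agrees. Next I'll measure these positions.

```bash
cat > m1.py <<'E'
from h import *
def load(n):
    z=np.load(n+'0.npz'); return {k:z[k] for k in ('fx','fy','cx','cy','xyz','orientation')},z['im'],z['d']
c,im,d=load('top'); P=cloud(c,d); hsv=cv2.cvtColor(im,cv2.COLOR_RGB2HSV)
print('bench z', np.median(P[280:320,200:240,2]), np.median(P[280:320,340:400,2]))
def box(n,m,roi,z=None):
    mm=np.zeros(m.shape,np.uint8); a,b,e,f=roi; mm[b:f,a:e]=m[b:f,a:e]
    k,l,st,_=cv2.connectedComponentsWithStats(mm); i=1+np.argmax(st[1:,4]); mm=(l==i).astype(np.uint8)
    cn=np.argwhere(mm)[:,::-1].astype(np.float32)
    zz=np.median(P[mm>0][:,2]) ; z=zz if z is None else z
    w=np.array([ray(c,u,v,z)[:2] for u,v in cn],np.float32)
    r=cv2.minAreaRect(w); print(n,'n',len(cn),'z_depth',zz.round(1),'rect c',np.round(r[0],1),'size',np.round(r[1],1),'ang',round(r[2],1),'mean',w.mean(0).round(1))
    return w
H,S,V=[hsv[:,:,i].astype(int) for i in range(3)]
box('bottle',((H<18)&(S>140)),(235,220,290,280),23)
box('bcap',((H<12)&(S>200)&(V>180)),(255,220,290,250),23)
box('tube', (((V>135))|((H>105)&(H<125)&(S>120))),(160,235,220,268),16)
box('tcap', ((H>105)&(H<125)&(S>120)),(160,235,220,268),16)
box('mat',((H<22)&(S>90)),(335,212,405,282),4)
box('tray',(V>150),(195,142,268,210),45)
box('crate',(P[:,:,2]>45)&(P[:,:,2]<75),(285,150,365,212),65)
box('crate bottle cap',((H<12)&(S>200)&(V>180)),(290,160,330,200),135)
for v,u in((252,190),(250,258),(180,342),(190,225),(237,271),(160,230),(248,372),(172,310)): print(u,v,P[v,u].round(1))
E
python3 m1.py
python3 - <<'E'
import cv2
a=cv2.imread('pics/top0.png')[130:290,150:450]
cv2.imwrite('pics/topcrop.png',cv2.resize(a,None,fx=2.6,fy=2.6,interpolation=cv2.INTER_CUBIC))
E
```

```text
bench z 1.2045226238808482 1.024971984119702
bottle n 543 z_depth 46.3 rect c [435.4  39.9] size [ 44.2 129.5] ang 55.2 mean [432.1  42.3]Traceback (most recent call last):
  File "m1.py", line 16, in <module>
    box('bcap',((H<12)&(S>200)&(V>180)),(255,220,290,250),23)
    ~~~^^^^^^^^^^^^^^^^^^^^^^^^^^^^^^^^^^^^^^^^^^^^^^^^^^^^^^
  File "m1.py", line 8, in box
    k,l,st,_=cv2.connectedComponentsWithStats(mm); i=1+np.argmax(st[1:,4]); mm=(l==i).astype(np.uint8)
                                                       ~~~~~~~~~^^^^^^^^^^
    return _wrapfunc(a, 'argmax', axis=axis, out=out, **kwds)
    return bound(*args, **kwds)
ValueError: attempt to get argmax of an empty sequence
```

View pics/topcrop.png

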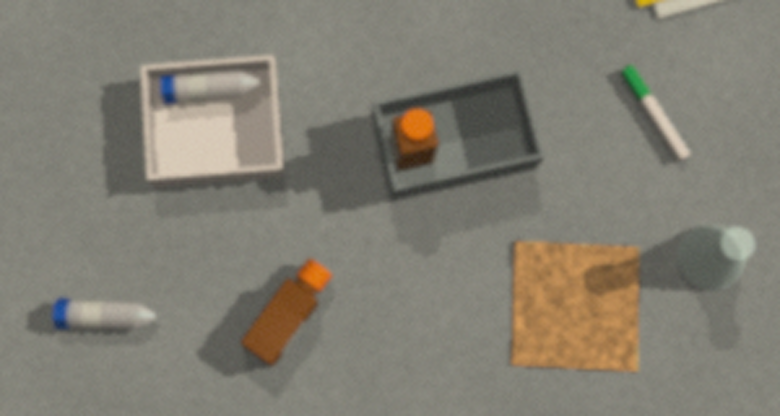

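The crop shows every object clearly. The fixed tube lies on the tray's far (+x) side and the fixed bottle stands at the crate's +y end, so both containers' axes roughly match the world axes.

```bash
sed -i "s/&(V>180)/\&(V>120)/; s/(H<12)&(S>200)&(V>120)/(H<14)\&(S>180)\&(V>165)/" m1.py; python3 - <<'E'
exec(open('m1.py').read().split("box('bottle'")[0])
for n,(u,v) in dict(bcap=(271,237),ccap=(310,179),body=(258,252),tube=(188,252),tcap=(174,251),tray=(205,180),mat=(360,260),bench=(300,300),crwall=(330,166)).items(): print(n,hsv[v,u])
E
python3 m1.py
```

```text
bench z 1.2045226238808482 1.024971984119702
bcap [ 15 232 221]
ccap [ 15 241 219]
body [ 14 187 128]
tube [ 21  32 168]
tcap [111 154 151]
tray [ 18  37 160]
mat [ 16 136 185]
bench [ 27  19 134]
crwall [54 21 62]
bench z 1.2045226238808482 1.024971984119702
bottle n 543 z_depth 46.3 rect c [435.4  39.9] size [ 44.2 129.5] ang 55.2 mean [432.1  42.3]
bcap n 15 z_depth 39.6 rect c [482.3  16.1] size [10.7 21.7] ang 52.7 mean [483.2  16.7]
tube n 348 z_depth 30.3 rect c [431.1 254.8] size [ 33.4 123.6] ang 2.7 mean [430.2 258.2]
tcap n 41 z_depth 31.2 rect c [427.4 311.4] size [12.  31.2] ang 86.8 mean [426.9 311.2]
mat n 2321 z_depth 5.0 rect c [ 447.5 -301.3] size [149.3 149.8] ang 88.7 mean [ 447.  -301.6]
tray n 1585 z_depth 7.3 rect c [663.5 136. ] size [144.  163.7] ang 5.4 mean [645.3 136.6]
crate n 518 z_depth 63.8 rect c [ 644. -157.] size [114.4 181.7] ang 13.3 mean [ 646.2 -160. ]
crate bottle cap n 8 z_depth 133.7 rect c [642.9 -93.7] size [ 2.1 21. ] ang 46.5 mean [642.9 -93.7]
190 252 [420.1 253.4  36.2]
258 250 [428.1  45.9  50.8]
342 180 [ 660.2 -212.9    4.2]
225 190 [620.8 157.4   9.4]
271 237 [469.4   7.9  40.8]
230 160 [711.2 141.7  37.1]
372 248 [ 444.9 -304.8    4. ]
310 172 [ 649.3 -104.5  136.9]
```

Each measurement agrees with the given sizes: bottle 44x130 mm, tube 33x124, mat 149x150, tray 144x164, crate 114x182, and heights within a few mm. I'll move above the bottle and collect joint samples on the way.

Request:
{"op": "play_rows", "data": {
  "moves": [-40.4, -35.7, 0, 0, 0, 17.7, -40.4, -35.7, 0, 0, 0, 17.7, -40.4, -35.7, 0, 0, 0, 17.7, -40.4, -35.7, 0, 0, 0, 17.7, -40.4, -35.7, 0, 0, 0, 17.7, -40.4, -35.7, 0, 0, 0, 17.7, -40.4, -35.7, 0, 0, 0, 17.7, -40.4, -35.7, 0, 0, 0, 17.7, -40.4, -35.7, 0, 0, 0, 17.7, -40.4, -35.7, 0, 0, 0, 17.7, -40.4, -35.7, 0, 0, 0, 17.7, -40.4, -35.7, 0, 0, 0, 17.7],
  "jaw": 8.8
}}

```text
time: 1.6
eef_pos: [435.2, 40.9, 238.8]
ee_rot: [0.3, 0.954, 0.0, -0.0]
wrist_force: [0.7, -0.5, 0.1]
gripper_width: 88.3
```

```bash
cat >> h.py <<'E'
import json
def log():
    s=env.state()
    with open('fk.txt','a') as f: f.write(json.dumps([list(map(float,s[k])) for k in ('q','eef_pos','ee_rot')])+'\n')
    return s
E
echo '[[1.045, 0.3134, 1.49835, 0, 1.33098, -0.22341],[156.456,500.921,238.219],[0.1508,0.98856,-0.0005,-0.0002]]' > fk.txt
python3 - <<'E'
from h import *
s=log(); print(s['time'],s['q'].round(3),s['eef_pos'],s['ee_rot'].round(3))
c,im,d=snap('wrist','w1.png'); P=cloud(c,d)
print(c['xyz'],R.from_quat(s['ee_rot']).inv().apply(c['xyz']-s['eef_pos']))
np.savez('w1.npz',im=im,d=d,**{k:np.array(v) for k,v in c.items()})
E
```

```text
1.6 [-0.176  0.117  1.742  0.     1.282 -1.136] [435.2447044   40.86158932 238.78380232] [ 0.3    0.954  0.    -0.   ]
[379.97008514  79.40732652 384.72773652] [ 6.73990785e+01 -7.30576487e-02 -1.45938508e+02]
```

View pics/w1.png

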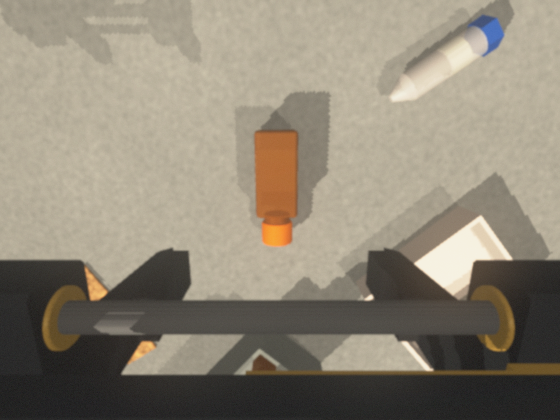

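The wrist view shows the bottle body from (276,130) to (276,217), its cap at (277,232), and the tube at top right from (395,97) to (490,32). The bottle sits well centred between the jaws. I'll refine both from this picture and then take the tilted pose.

```bash
cat > m2.py <<'E'
from h import *
z=np.load('w1.npz'); c={k:z[k] for k in ('fx','fy','cx','cy','xyz','orientation')}; im=z['im'];d=z['d']; P=cloud(c,d)
hsv=cv2.cvtColor(im,cv2.COLOR_RGB2HSV); H,S,V=[hsv[:,:,i].astype(int) for i in range(3)]
def comp(m,roi):
    mm=np.zeros(m.shape,np.uint8); a,b,e,f=roi; mm[b:f,a:e]=m[b:f,a:e]
    k,l,st,_=cv2.connectedComponentsWithStats(mm); return l==1+np.argmax(st[1:,4])
def fit(n,m,zt):
    q=P[m]; q=q[q[:,2]>zt][:,:2].astype(np.float32); r=cv2.minAreaRect(q)
    print(n,len(q),'z',np.percentile(P[m][:,2],[5,50,95]).round(1),'c',np.round(r[0],1),np.round(r[1],1),round(r[2],1),'mean',q.mean(0).round(1))
b=comp((H<20)&(S>150),(235,110,320,248)); fit('bottle',b,15)
top=b&(P[:,:,2]>41); fit('bottle top face',top,41)
fit('bcap',comp((H<20)&(S>150),(235,219,320,248)),25)
t=comp((V>205)|((H>100)&(H<125)&(S>120)),(385,5,515,110)); fit('tube',P[:,:,2]*t>8,10)
tc=comp((H>100)&(H<125)&(S>120),(385,5,515,110)); fit('tcap',tc,10)
E
python3 m2.py
```

```text
bottle 4159 z [35.5 45.6 47. ] c [432.1  39.6] [ 42.8 131.1] 54.6 mean [427.6  43.2]
bottle top face 3437 z [44.4 45.8 47. ] c [431.1  40.3] [ 42.8 128.7] 54.6 mean [418.2  49.7]
bcap 728 z [30.  37.9 41. ] c [431.9  39.3] [ 34.3 130.9] 56.2 mean [472.6  12.2]
tube 2144 z [21.3 30.1 32.4] c [416.9 186.4] [223.6  35.4] 80.0 mean [427.4 246.7]
tcap 387 z [24.  31.4 33. ] c [411.6 195.9] [240.   26.7] 81.1 mean [427.3 306.1]
```

Request:
{"op": "play_rows", "data": {
  "moves": [0, 0, 6, 0, 10, 0, 0, 0, 8, 0, 20, 0, 0, 0, 8, 0, 30, 0, 0, 0, 8, 0, 30, 0]
}}

```text
time: 2.15
eef_pos: [436.1, 39.7, 157.5]
ee_rot: [0.291, 0.921, 0.078, -0.248]
wrist_force: [-0.4, -0.5, 0.1]
gripper_width: 88.0
```

```bash
python3 - <<'E'
from h import *
s=log(); print(s['time'],s['q'].round(3),s['eef_pos'],s['ee_rot'].round(3))
S=[json.loads(l) for l in open('fk.txt')]
from scipy.optimize import least_squares
def fkR(q): return R.from_euler('ZYYZYZ'[:1],q[0])*R.from_euler('Y',q[1]+q[2])*R.from_euler('Z',q[3])*R.from_euler('Y',q[4])*R.from_euler('Z',q[5]+np.pi/2)
for q,p,r in S:
    print(np.degrees((R.from_quat(r).inv()*fkR(q)).magnitude()).round(2))
E
```

```text
2.15 [-0.276  0.459  1.605  0.165  1.578 -1.276] [436.09928093  39.6768741  157.51573396] [ 0.291  0.921  0.078 -0.248]
0.02
0.0
0.0
```

```bash
cat >> h.py <<'E'
from scipy.optimize import least_squares
LO=np.array([-2.94,-.97,.19,-1.23,.02,-2.88]);HI=np.array([2.94,2.17,2.56,4.37,3.11,2.88])
Z=lambda a:R.from_euler('Z',a); Y=lambda a:R.from_euler('Y',a)
def fkR(q): return Z(q[0])*Y(q[1]+q[2])*Z(q[3])*Y(q[4])*Z(q[5]+np.pi/2)
def A(q):
    e=np.eye(3); c=Z(q[0])
    return np.stack([e[2],c.apply(e[1]),(c*Y(q[1])).apply(e[2]),(c*Y(q[1]+q[2])).apply(e[2]),fkR(q).apply(e[2])],1)
S_=[json.loads(l) for l in open('fk.txt')]
PAR,_,rk,sv=np.linalg.lstsq(np.vstack([A(s[0]) for s in S_]),np.hstack([s[1] for s in S_]),rcond=None)
RES=np.hstack([A(s[0])@PAR-s[1] for s in S_])
def ik(p,Rt,q0):
    f=lambda q:np.r_[(A(q)@PAR-p)/10,(fkR(q)*Rt.inv()).as_rotvec()*20]
    r=least_squares(f,np.clip(q0,LO+1e-3,HI-1e-3),bounds=(LO,HI)); return r.x,r.cost
def Rt(az,tilt):  # tool down, tool x towards az, turned tilt about tool y (deg)
    return R.from_matrix(np.array([[np.cos(az:=np.radians(az)),np.sin(az),0],[np.sin(az),-np.cos(az),0],[0,0,-1]]).T.T)*Y(np.radians(tilt)) if 0 else Z(np.radians(az))*R.from_euler('X',np.pi)*Y(np.radians(tilt))
E
python3 - <<'E'
from h import *
print('par e,h,L2,L3,Lt',PAR.round(1),sv.round(2),RES.round(2))
s=env.state(); print((R.from_quat(s['ee_rot']).inv()*Rt(145,30)).magnitude())
q0=s['q']
# standing: tool x az a; approach horizontal heading a+180 ; grasp point z=4+65+3
for tilt in (-60,-70,-80):
  for a in range(0,360,30):
    T=Rt(a,tilt); g=np.array([440,-295,72.]); p=g+T.apply([0,0,19])
    best=min((ik(p,T,np.r_[q0[:3],q4,1.2,q6]) for q4 in(-.8,.5,1.6,3.1) for q6 in(-1.5,0,1.5)),key=lambda x:x[1])
    if best[1]<.1: print(tilt,'approach az',(a+180)%360,best[0].round(2),round(best[1],3))
E
```

```text
par e,h,L2,L3,Lt [177.5 115.3 438.7 386.7 264.8] [2.99 1.74 1.72 0.3  0.12] [ 0.02 -1.53 -0.43  0.54 -1.11 -0.43  1.32  1.48  0.87]
0.002047709299562794
-60 approach az 180 [-0.59  1.04  1.09 -0.54  1.93  1.05] 0.0
-60 approach az 210 [-0.47  0.91  1.36 -0.81  1.61  0.88] 0.0
-60 approach az 240 [-0.41  0.76  1.7  -1.14  1.24  0.85] 0.0
-60 approach az 300 [-0.65  0.5   2.32  3.64  0.76  1.4 ] 0.0
-60 approach az 330 [-1.01  0.47  2.42  2.56  0.83  1.73] 0.0
-60 approach az 0 [-1.23  0.52  2.26  1.69  0.96  1.98] 0.0
-60 approach az 30 [-1.25  0.65  1.96  1.13  1.22  2.13] 0.0
-60 approach az 60 [-1.16  0.8   1.61  0.77  1.54  2.14] 0.0
-60 approach az 90 [-1.03  0.95  1.28  0.48  1.85  2.01] 0.0
-60 approach az 120 [-0.88  1.07  1.03  0.17  2.08  1.74] 0.0
-60 approach az 150 [-0.73  1.1   0.95 -0.21  2.11  1.36] 0.0
-70 approach az 180 [-0.57  1.13  1.   -0.62  2.08  1.02] 0.0
-70 approach az 210 [-0.45  1.    1.31 -0.9   1.73  0.9 ] 0.0
-70 approach az 240 [-0.38  0.84  1.67 -1.23  1.38  0.93] 0.051
-70 approach az 300 [-0.63  0.61  2.36  3.59  1.06  1.49] 0.0
-70 approach az 330 
[... 387 characters left out ...]
0.25  2.29  1.34] 0.0
-80 approach az 180 [-0.56  1.22  0.94 -0.72  2.21  0.98] 0.0
-80 approach az 210 [-0.43  1.08  1.27 -1.    1.86  0.92] 0.0
-80 approach az 270 [-0.39  0.8   2.06  4.37  1.29  1.3 ] 0.053
-80 approach az 300 [-0.62  0.74  2.37  3.57  1.37  1.56] 0.0
-80 approach az 330 [-1.06  0.75  2.48  2.61  1.47  1.53] 0.0
-80 approach az 0 [-1.31  0.75  2.3   1.81  1.37  1.67] 0.0
-80 approach az 30 [-1.31  0.82  1.95  1.26  1.5   1.93] 0.0
-80 approach az 60 [-1.2   0.96  1.56  0.9   1.79  2.06] 0.0
-80 approach az 90 [-1.05  1.12  1.18  0.61  2.13  2.03] 0.0
-80 approach az 120 [-0.89  1.25  0.87  0.24  2.4   1.78] 0.0
-80 approach az 150 [-0.72  1.29  0.77 -0.3   2.45  1.3 ] 0.0
```

```bash
cat > plan.py <<'E'
from h import *
s=env.state(); q0=s['q']
def track(wps,q,n=14):
    out=[];mx=0
    for (g0,a0,t0),(g1,a1,t1) in zip(wps,wps[1:]):
        for k in range(1,n+1):
            f=k/n; T=Rt(a0+f*(a1-a0),t0+f*(t1-t0)); p=np.array(g0)+f*(np.array(g1)-g0)+T.apply([0,0,19])
            qn,c=ik(p,T,q)
            if c>.05: return None,out
            mx=max(mx,np.abs(qn-q).max()); q=qn
        out.append(q.round(2))
    return mx,out
G=[432,40,28.];L=[432,40,190.];M=[447,-301,190.];D=[447,-301,72.]
if __name__=='__main__':
  for flip in (0,1):
    a0=145-180*flip; t0=-30 if flip else 30; t1=t0+(90 if flip else -90)
    best=min((ik(np.array(L)+Rt(a0,t0).apply([0,0,19]),Rt(a0,t0),np.r_[q0[:4],1.5,q6]) for q6 in(-1.3,1.8)),key=lambda x:x[1])
    print('flip',flip,best[0].round(2),best[1])
    for app in (0,15,30,-180,-150,-165,150,180,-325-35):
      base=app if flip else app+180
      for k in (-360,0,360):
        a1=base+k
        if abs(a1-a0)>200: continue
        for nm,w in dict(both=[(L,a0,t0),(M,a1,t1),(D,a1,t1)],yawfirst=[(L,a0,t0),(M,a1,t0),(M,a1,t1),(D,a1,t1)]).items():
            m,o=track(w,best[0])
            if m is not None and m<.6: print(flip,'app',app,'a1',a1,nm,round(m,2),*o)
E
python3 plan.py
```

```text
flip 0 [-0.28  0.41  1.63  0.17  1.6  -1.27] 1.0414326120648423e-27
0 app -180 a1 0 both 0.25 [-0.59  0.93  0.98 -0.59  2.11  0.91] [-0.59  1.06  1.04 -0.54  1.95  1.03]
0 app -180 a1 0 yawfirst 0.17 [-1.01  0.22  1.9   0.62  0.82  0.18] [-0.59  0.93  0.98 -0.59  2.11  0.91] [-0.59  1.06  1.04 -0.54  1.95  1.03]
0 app -150 a1 30 both 0.23 [-0.47  0.78  1.27 -0.83  1.76  0.71] [-0.47  0.93  1.33 -0.82  1.62  0.86]
0 app -150 a1 30 yawfirst 0.13 [-1.05  0.34  1.74  0.58  1.14 -0.27] [-0.47  0.78  1.27 -0.83  1.76  0.71] [-0.47  0.93  1.33 -0.82  1.62  0.86]
0 app -165 a1 15 both 0.24 [-0.53  0.86  1.11 -0.72  1.95  0.79] [-0.53  1.    1.17 -0.68  1.79  0.93]
0 app -165 a1 15 yawfirst 0.15 [-1.04  0.28  1.83  0.62  0.98 -0.07] [-0.53  0.86  1.11 -0.72  1.95  0.79] [-0.53  1.    1.17 -0.68  1.79  0.93]
0 app 150 a1 -30 both 0.29 [-0.73  1.    0.84 -0.24  2.33  1.3 ] [-0.73  1.13  0.9  -0.21  2.14  1.35]
0 app 150 a1 -30 yawfirst 0.34 [-0.89  0.17  1.97  0.36  0.54  0.94] [-0.73  1.    0.84 -0.24  2.33  1.3 ] [-0.73  1.13  0.9  -0.21  2.14  1.35]
0 app 180 a1 0 both 0.25 [-0.59  0.93  0.9
[... 644 characters left out ...]
3  0.61  1.31 -0.4   1.57  0.75] [-1.25  0.34  2.03  1.23  1.16 -0.71] [-1.25  0.59  2.1   1.37  1.08 -1.05]
1 app 30 a1 30 both 0.33 [-1.24  0.44  1.88  1.06  1.35 -0.74] [-1.24  0.66  1.93  1.13  1.22 -0.99]
1 app 30 a1 30 yawfirst 0.13 [-0.6   0.56  1.4  -0.47  1.44  0.57] [-1.24  0.44  1.88  1.06  1.35 -0.74] [-1.24  0.66  1.93  1.13  1.22 -0.99]
1 app 150 a1 150 both 0.41 [-0.73  1.    0.84 -0.24  2.33 -1.84] [-0.73  1.13  0.9  -0.21  2.14 -1.79]
1 app -360 a1 0 both 0.37 [-1.22  0.25  2.17  1.44  0.96 -0.71] [-1.22  0.53  2.24  1.69  0.96 -1.14]
1 app -360 a1 0 yawfirst 0.2 [-0.67  0.66  1.24 -0.32  1.67  0.94] [-1.22  0.25  2.17  1.44  0.96 -0.71] [-1.22  0.53  2.24  1.69  0.96 -1.14]
```

The orientation model matches exactly and the position model to about 1.5 mm. I'll use the half-turned grasp, leaning 30° toward the cap, and stand the bottle up with the fingers heading 15°, which keeps the gripper clear of the flask and crate.

```bash
cat >> h.py <<'E'
def rows(wps,s=None):
    """wps: (grasp_xyz, az, tilt, nrows); interpolates from the present pose, prints rows"""
    s=s or env.state(); r0=R.from_quat(s['ee_rot']); p0=np.array(s['eef_pos'])
    z=r0.apply([0,0,1]); x=r0.apply([1,0,0]); 
    g0,Ra=p0-19*z,r0; out=[]
    for g,a,t,n in wps:
        g=np.array(g,float); Rb=Rt(a,t); rv=(Ra.inv()*Rb).as_rotvec()
        for k in range(1,n+1):
            f=k/n; T=Ra*R.from_rotvec(rv*f); p=g0+f*(g-g0)+19*T.apply([0,0,1])
            d=r0.inv().apply(p-p0)/10; w=np.degrees((r0.inv()*T).as_rotvec()); out.append([*d.round(2),*w.round(1)])
        print('step deg/row',round(np.degrees(np.linalg.norm(rv))/n,1),'mm/row',round(np.linalg.norm(g-g0)/n,1)); g0,Ra=g,Rb
    print(len(out),json.dumps([float(v)+0 for r in out for v in r]).replace('.0,',','))
E
python3 - <<'E'
from h import *
rows([((432,39.6,160),105,0,5),((432,39.6,160),10,0,9),((432,39.6,110),-35.4,-30,5)])
E
```

```text
step deg/row 9.9 mm/row 3.8
step deg/row 10.6 mm/row 0.0
step deg/row 10.8 mm/row 10.0
19 [-0.11, 0.01, 0.36, -2.1, -5.8, 7.8, -0.23, -0.01, 0.7, -4.2, -11.5, 15.6, -0.34, -0.06, 1.01, -6.3, -17.3, 23.4, -0.45, -0.14, 1.31, -8.4, -23.1, 31.2, -0.54, -0.24, 1.6, -10.5, -28.8, 39, -0.54, -0.24, 1.6, -13.3, -28.1, 49.3, -0.54, -0.24, 1.6, -16.1, -27.1, 59.6, -0.54, -0.24, 1.6, -18.8, -26, 69.8, -0.54, -0.24, 1.6, -21.6, -24.7, 80.1, -0.54, -0.24, 1.6, -24.3, -23.1, 90.4, -0.54, -0.24, 1.6, -27.1, -21.3, 100.6, -0.54, -0.24, 1.6, -29.8, -19.3, 110.8, -0.54, -0.24, 1.6, -32.5, -17.1, 121, -0.54, -0.24, 1.6, -35.2, -14.6, 131.1, -0.87, -0.3, 2.55, -29.6, -12.2, 141.5, -1.18, -0.33, 3.49, -23.3, -9.5, 151.7, -1.49, -0.33, 4.4, -16.3, -6.5, 161.6, -1.79, -0.3, 5.3, -8.6, -3.3, 171.2, -2.1, -0.23, 6.18, 0.1, -0.3, -179.7]
```

Request:
{"op": "play_rows", "data": {
  "moves": [-0.11, 0.01, 0.36, -2.1, -5.8, 7.8, -0.23, -0.01, 0.7, -4.2, -11.5, 15.6, -0.34, -0.06, 1.01, -6.3, -17.3, 23.4, -0.45, -0.14, 1.31, -8.4, -23.1, 31.2, -0.54, -0.24, 1.6, -10.5, -28.8, 39, -0.54, -0.24, 1.6, -13.3, -28.1, 49.3, -0.54, -0.24, 1.6, -16.1, -27.1, 59.6, -0.54, -0.24, 1.6, -18.8, -26, 69.8, -0.54, -0.24, 1.6, -21.6, -24.7, 80.1, -0.54, -0.24, 1.6, -24.3, -23.1, 90.4, -0.54, -0.24, 1.6, -27.1, -21.3, 100.6, -0.54, -0.24, 1.6, -29.8, -19.3, 110.8, -0.54, -0.24, 1.6, -32.5, -17.1, 121, -0.54, -0.24, 1.6, -35.2, -14.6, 131.1, -0.87, -0.3, 2.55, -29.6, -12.2, 141.5, -1.18, -0.33, 3.49, -23.3, -9.5, 151.7, -1.49, -0.33, 4.4, -16.3, -6.5, 161.6, -1.79, -0.3, 5.3, -8.6, -3.3, 171.2, -2.1, -0.23, 6.18, -0.1, 0.3, 179.7, -2.1, -0.23, 6.18, -0.1, 0.3, 179.7]
}}

```text
time: 4.65
eef_pos: [423.8, 45.3, 94.5]
ee_rot: [0.922, -0.288, -0.244, -0.079]
wrist_force: [1.2, -0.3, -0.4]
gripper_width: 87.9
```

```bash
python3 - <<'E'
from h import *
s=log(); print(s['time'],s['q'].round(3),s['eef_pos'].round(1),RES.round(1),PAR)
T=R.from_quat(s['ee_rot']); print('grasp',(s['eef_pos']-T.apply([0,0,19])).round(1), np.degrees((T.inv()*Rt(-35.4,-30)).as_rotvec()).round(1))
c,im,d=snap('wrist','w2.png')
rows([((432,39.6,28),-35.4,-30,6)])
E
```

```text
4.65 [-0.273  0.523  1.699  0.171  1.416  1.835] [423.8  45.3  94.5] [ 0.  -1.5 -0.4  0.5 -1.1 -0.4  1.3  1.5  0.9] [177.53611615 115.3021786  438.68782749 386.70091627 264.792329  ]
grasp [431.5  39.9 111. ] [ 0.  -0.2  0.7]
step deg/row 0.1 mm/row 13.9
6 [0.7, 0.01, 1.21, 0, 0, 0.1, 1.39, 0.02, 2.41, 0, -0.1, 0.3, 2.09, 0.03, 3.62, 0, -0.1, 0.4, 2.79, 0.04, 4.82, 0, -0.2, 0.5, 3.49, 0.06, 6.03, 0, -0.2, 0.7, 4.18, 0.07, 7.23, 0, -0.3, 0.8]
```

View pics/w2.png

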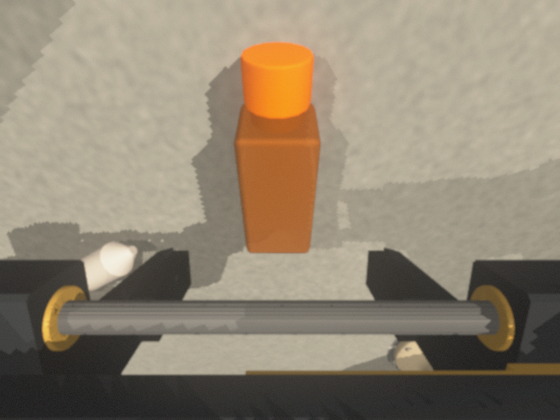

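The bottle is centred between the fingers: its body runs down column 278 from (278,120) to (278,250), with the cap at (278,80). The tube tip at (115,260) is well outside the finger. I'll descend and grip.

Request:
{"op": "play_rows", "data": {
  "moves": [0.7, 0, 1.21, 0, 0, 0.1, 1.39, 0, 2.41, 0, 0, 0.3, 2.09, 0, 3.62, 0, -0.1, 0.4, 2.8, 0, 4.82, 0, -0.2, 0.5, 3.5, 0, 6, 0, -0.2, 0.7, 4.18, 0, 7.2, 0, -0.2, 0.7, 4.18, 0, 7.2, 0, -0.2, 0.7]
}}

```text
time: 5.58
eef_pos: [424.0, 45.6, 10.6]
ee_rot: [0.919, -0.294, -0.249, -0.079]
wrist_force: [0.2, 0.5, -0.3]
gripper_width: 88.0
```

Request:
{"op": "play_rows", "data": {
  "moves": [0, 0, 0, 0, 0, 0, 0, 0, 0, 0, 0, 0, 0, 0, 0, 0, 0, 0, 0, 0, 0, 0, 0, 0, 0, 0, 0, 0, 0, 0, 0, 0, 0, 0, 0, 0],
  "jaw": 0
}}

```text
time: 6.32
eef_pos: [424.6, 45.5, 11.6]
ee_rot: [0.92, -0.294, -0.248, -0.079]
wrist_force: [0.2, -0.1, 1.7]
gripper_width: 46.1
```

```bash
python3 - <<'E'
from h import *
s=log(); T=R.from_quat(s['ee_rot']); g=(s['eef_pos']-T.apply([0,0,19])); print(s['time'],g.round(1),s['wrist_force'],s['gripper_width'])
rows([((432,39.6,200),-35.4,-30,6),((447,-301,200),15,-30,8)])
rows([((447,-301,200),15,-30,1),((447,-301,200),15,60,10)])
E
```

```text
6.325 [432.3  40.   28. ] [ 0.23070538 -0.09388189  1.65200837] 46.08090952804145
step deg/row 0.0 mm/row 28.7
step deg/row 6.3 mm/row 42.6
14 [-1.44, 0.01, -2.48, 0, 0, 0, -2.88, 0.02, -4.96, 0, 0, 0, -4.32, 0.03, -7.44, 0, 0.1, 0, -5.76, 0.04, -9.92, 0, 0.1, -0.1, -7.2, 0.05, -12.4, 0, 0.1, -0.1, -8.63, 0.06, -14.87, 0, 0.1, -0.1, -6.36, 3.52, -16.19, -3.2, 0.1, -5.5, -4.07, 6.98, -17.52, -6.3, 0.1, -11, -1.78, 10.44, -18.85, -9.5, 0.1, -16.5, 0.53, 13.9, -20.18, -12.6, 0.1, -21.9, 2.84, 17.35, -21.52, -15.8, 0.1, -27.4, 5.16, 20.79, -22.87, -19, 0.1, -32.8, 7.49, 24.23, -24.22, -22.1, 0.1, -38.3, 9.83, 27.65, -25.58, -25.3, 0.1, -43.7]
step deg/row 50.5 mm/row 382.2
step deg/row 9.0 mm/row 0.0
11 [9.83, 27.65, -25.58, -25.3, 0.1, -43.7, 10.04, 27.45, -25.55, -21.8, 8.5, -45.6, 10.24, 27.23, -25.57, -18.2, 17, -47.3, 10.42, 27, -25.63, -14.5, 25.4, -48.8, 10.58, 26.77, -25.73, -10.7, 33.7, -50.2, 10.72, 26.54, -25.87, -6.8, 42.1, -51.3, 10.82, 26.33, -26.05, -2.8, 50.5, -52.2, 10.9, 26.12, -26.25, 1.4, 58.8, -53, 10.93, 25.94, -26.49, 5.6, 67.2, -53.5, 10.94, 25.78, -26.74, 9.9, 75.5, -53.8, 10.91, 25.65, -27.01, 14.4, 83.7, -53.9]
```

Gripped, with an opening of 46.1 mm. Lift and carry.

Request:
{"op": "play_rows", "data": {
  "moves": [-1.44, 0, -2.48, 0, 0, 0, -2.88, 0, -4.96, 0, 0, 0, -4.32, 0, -7.44, 0, 0, 0, -5.76, 0, -9.92, 0, 0.1, -0.1, -7.2, 0, -12.4, 0, 0.1, -0.1, -8.63, 0, -14.87, 0, 0.1, -0.1, -6.36, 3.52, -16.19, -3.2, 0.1, -5.5, -4.07, 6.98, -17.52, -6.3, 0.1, -11, -1.78, 10.44, -18.85, -9.5, 0.1, -16.5, 0.53, 13.9, -20.18, -12.6, 0.1, -21.9, 2.84, 17.35, -21.52, -15.8, 0.1, -27.4, 5.16, 20.79, -22.87, -19, 0.1, -32.8, 7.49, 24.23, -24.22, -22.1, 0.1, -38.3, 9.83, 27.65, -25.58, -25.3, 0.1, -43.7, 9.83, 27.65, -25.58, -25.3, 0.1, -43.7]
}}

```text
time: 8.2
eef_pos: [437.3, -304.9, 182.7]
ee_rot: [0.958, 0.125, -0.257, 0.033]
wrist_force: [0.6, 0.5, -2.5]
gripper_width: 45.7
```

```bash
python3 - <<'E'
from h import *
s=log(); T=R.from_quat(s['ee_rot']); g=(s['eef_pos']-T.apply([0,0,19])); print(s['time'],g.round(1),s['wrist_force'],s['gripper_width'],np.degrees((T.inv()*Rt(15,-30)).as_rotvec()).round(1))
rows([((447,-301,200),15,60,11),((447,-301,120),15,60,4)])
E
```

```text
8.2 [ 446.5 -302.4  199.1] [ 0.62559449  0.51358302 -2.47432934] 45.691110493738904 [-0.1  0.1 -0.1]
step deg/row 8.2 mm/row 0.2
step deg/row 0.0 mm/row 20.0
15 [0.27, -0.01, -0.03, 0, 8.2, 0, 0.54, -0.02, -0.1, 0, 16.4, 0, 0.8, -0.03, -0.2, 0, 24.6, 0, 1.04, -0.05, -0.35, 0, 32.8, 0, 1.26, -0.06, -0.52, 0, 40.9, -0.1, 1.45, -0.07, -0.72, 0, 49.1, -0.1, 1.62, -0.08, -0.95, 0, 57.3, -0.1, 1.75, -0.09, -1.2, 0, 65.5, -0.1, 1.85, -0.1, -1.46, 0, 73.7, -0.1, 1.91, -0.11, -1.74, 0, 81.9, -0.1, 1.93, -0.13, -2.02, 0, 90.1, -0.1, 2.93, -0.12, -0.29, 0, 90.1, -0.1, 3.94, -0.12, 1.44, 0, 90.1, -0.1, 4.94, -0.12, 3.17, 0, 90.1, -0.1, 5.94, -0.12, 4.9, 0, 90.1, -0.1]
```

Request:
{"op": "play_rows", "data": {
  "moves": [0.27, 0, 0, 0, 8.2, 0, 0.54, 0, -0.1, 0, 16.4, 0, 0.8, 0, -0.2, 0, 24.6, 0, 1.04, -0.05, -0.35, 0, 32.8, 0, 1.26, -0.06, -0.52, 0, 40.9, 0, 1.45, -0.07, -0.72, 0, 49.1, -0.1, 1.62, -0.08, -0.95, 0, 57.3, -0.1, 1.75, -0.09, -1.2, 0, 65.5, -0.1, 1.85, -0.1, -1.46, 0, 73.7, -0.1, 1.91, -0.11, -1.74, 0, 81.9, -0.1, 1.93, -0.13, -2.02, 0, 90, -0.1, 2.93, -0.12, -0.29, 0, 90, -0.1, 3.94, -0.12, 1.44, 0, 90, -0.1, 4.94, -0.12, 3.17, 0, 90, -0.1, 5.94, -0.12, 4.9, 0, 90, -0.1, 5.94, -0.12, 4.9, 0, 90, -0.1, 5.94, -0.12, 4.9, 0, 90, -0.1]
}}

```text
time: 10.32
eef_pos: [463.7, -295.2, 112.0]
ee_rot: [0.859, 0.114, 0.495, -0.065]
wrist_force: [-0.3, 0.6, -3.0]
gripper_width: 45.7
```

```bash
python3 - <<'E'
from h import *
s=log(); T=R.from_quat(s['ee_rot']); g=(s['eef_pos']-T.apply([0,0,19])); print(s['time'],s['q'].round(2),g.round(1),s['wrist_force'],s['gripper_width'],np.degrees((T.inv()*Rt(15,60)).as_rotvec()).round(1))
c,im,d=snap('side','s2.png'); ct,it,dt=snap('top')
cv2.imwrite('pics/s2.png',np.hstack([cv2.resize(im[170:350,220:450],(460,360))[:,:,::-1],cv2.resize(it[180:300,320:440],(340,360))[:,:,::-1]]))
E
```

```text
10.325 [-1.21  0.52  2.    1.32  1.1  -0.86] [ 447.8 -299.4  121.5] [-0.32301139  0.55580861 -2.97360139] 45.749958111001185 [-0.1  0.   0.1]
```

View pics/s2.png

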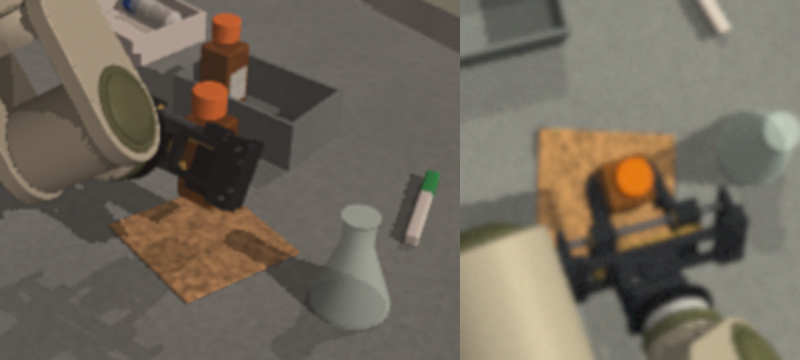

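The bottle is held upright above the mat, with the cap at (210,95) in the side view. The fingers are clear of the flask at (350,270) and of the crate. I'll lower it gently until it touches.

```bash
python3 - <<'E'
from h import *
g=np.array([447.8,-299.4,121.5]); 
rows([(g-[0,0,46],15,60,5),(g-[0,0,49],15,60,2),(g-[0,0,51],15,60,2)])
E
```

```text
step deg/row 0.0 mm/row 9.2
step deg/row 0.0 mm/row 1.5
step deg/row 0.0 mm/row 1.0
9 [-0.8, -0.01, 0.46, 0, 0, 0, -1.6, -0.01, 0.93, 0, 0, 0.1, -2.39, -0.02, 1.39, 0, 0, 0.1, -3.19, -0.03, 1.85, 0, 0, 0.1, -3.99, -0.03, 2.32, 0, 0, 0.1, -4.12, -0.03, 2.39, 0, 0, 0.1, -4.25, -0.03, 2.47, 0, 0, 0.1, -4.33, -0.03, 2.52, 0, 0, 0.1, -4.42, -0.03, 2.57, 0, 0, 0.1]
```

Request:
{"op": "play_rows", "data": {
  "moves": [-0.8, 0, 0.46, 0, 0, 0, -1.6, 0, 0.93, 0, 0, 0, -2.39, 0, 1.39, 0, 0, 0, -3.19, 0, 1.85, 0, 0, 0, -3.99, 0, 2.32, 0, 0, 0, -4.12, 0, 2.39, 0, 0, 0, -4.25, 0, 2.47, 0, 0, 0, -4.33, 0, 2.52, 0, 0, 0, -4.33, 0, 2.52, 0, 0, 0]
}}

```text
time: 11.55
eef_pos: [463.6, -295.4, 61.4]
ee_rot: [0.859, 0.114, 0.495, -0.065]
wrist_force: [0.0, -0.2, -3.2]
gripper_width: 45.2
```

```bash
python3 - <<'E'
from h import *
s=log(); T=R.from_quat(s['ee_rot']); g=(s['eef_pos']-T.apply([0,0,19])); print(s['time'],g.round(1),s['wrist_force'],s['gripper_width'],np.degrees((T.inv()*Rt(15,60)).as_rotvec()).round(1))
E
```

```text
11.55 [ 447.8 -299.7   70.9] [ 0.01721022 -0.24699805 -3.23156491] 45.22942491887663 [-0.1  0.   0.1]
```

Request:
{"op": "play_rows", "data": {
  "moves": [-0.08, 0, 0.05, 0, 0, 0, -0.17, 0, 0.1, 0, 0, 0, -0.17, 0, 0.1, 0, 0, 0]
}}

```text
time: 11.92
eef_pos: [463.6, -295.3, 59.2]
ee_rot: [0.859, 0.114, 0.495, -0.065]
wrist_force: [-0.9, -0.8, -2.4]
gripper_width: 45.8
```

Request:
{"op": "play_rows", "data": {
  "moves": [-0.08, 0, 0.05, 0, 0, 0, -0.13, 0, 0.08, 0, 0, 0, -0.13, 0, 0.08, 0, 0, 0]
}}

```text
time: 12.3
eef_pos: [463.7, -295.4, 58.0]
ee_rot: [0.859, 0.114, 0.496, -0.065]
wrist_force: [-0.7, -0.1, 1.0]
gripper_width: 45.8
```

The force rose by about 4 N, so it has touched down. I'll release, wait, and back out along the fingers.

Request:
{"op": "play_rows", "data": {
  "moves": [0, 0, 0, 0, 0, 0, 0, 0, 0, 0, 0, 0, 0, 0, 0, 0, 0, 0, 0, 0, 0, 0, 0, 0, 0, 0, 0, 0, 0, 0],
  "jaw": 8.8
}}

```text
time: 12.92
eef_pos: [463.7, -295.3, 57.7]
ee_rot: [0.859, 0.114, 0.495, -0.065]
wrist_force: [-0.3, -0.1, 0.2]
gripper_width: 87.8
```

Request:
{"op": "play_rows", "data": {
  "moves": [0, 0, -1.5, 0, 0, 0, 0, 0, -3.5, 0, 0, 0, 0, 0, -6, 0, 0, 0, 0, 0, -9, 0, 0, 0, 0, 0, -12, 0, 0, 0]
}}

```text
time: 13.55
eef_pos: [361.9, -322.6, 118.6]
ee_rot: [0.859, 0.114, 0.495, -0.065]
wrist_force: [-0.2, -0.3, -0.3]
gripper_width: 88.3
```

```bash
cat > look.py <<'E'
from h import *
import sys
c,im,d=snap('top'); P=cloud(c,d); hsv=cv2.cvtColor(im,cv2.COLOR_RGB2HSV)
m=((hsv[:,:,0]<18)&(hsv[:,:,1]>200)&(hsv[:,:,2]>190)).astype(np.uint8)
k,l,st,ce=cv2.connectedComponentsWithStats(m)
for i in range(1,k):
    if st[i,4]>10 and 230<ce[i][0]<420 and 150<ce[i][1]<300: print('orange px',ce[i].round(1),st[i,4],'depth med',np.median(P[l==i],0).round(1),'ray@134',ray(c,*ce[i],134).round(1))
c2,im2,_=snap('side')
cv2.imwrite('pics/'+sys.argv[1],np.hstack([cv2.resize(im2[130:350,170:450],(458,360))[:,:,::-1],cv2.resize(im[150:300,290:432],(340,360))[:,:,::-1]]))
s=log(); T=R.from_quat(s['ee_rot']); print(s['time'],(s['eef_pos']-T.apply([0,0,19])).round(1),s['q'].round(2),s['wrist_force'].round(1),s['gripper_width'])
E
python3 look.py k1.png
```

```text
orange px [310.  177.4] 94 depth med [ 633.5 -104.6  135.7] ray@134 [ 633.9 -104.8  134. ]
orange px [378.  240.5] 111 depth med [ 451.3 -298.3  134.8] ray@134 [ 452.3 -298.8  134. ]
13.65 [ 345.8 -328.2  128.6] [-1.47  0.47  2.07  1.13  1.23 -0.94] [-0.2 -0.7 -0.3] 88.0062421921371
```

View pics/k1.png

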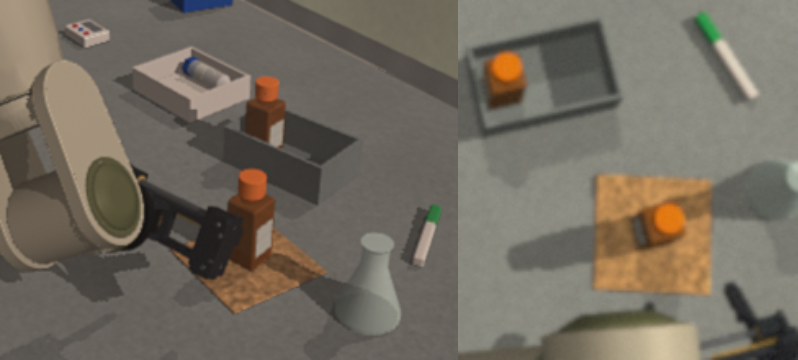

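The bottle stands free and upright on the mat: its cap top is at (451,-298,135) and it sits at (250,220) in the side view. The crate's fixed bottle at (634,-105) agrees with the crate pose of centre (644,-157) and yaw 13°. Next I'll plan the top-down grip on the cap.

```bash
python3 - <<'E'
from h import *
from plan import track
s=env.state(); q=s['q']; T=R.from_quat(s['ee_rot']); g=s['eef_pos']-T.apply([0,0,19]); print(PAR.round(1),np.abs(RES).max())
for a in (-75,105):
    m,o=track([(g,15,60),((380,-319,230.),a,0),((452,-299,230.),a,0),((452,-299,122.),a,0),((452,-299,230.),a,0),((652,-193,230.),a-2,0),((652,-193,124.),a-2,0)],q,12); print(a,m,o)
rows([((380,-319,230),-75,0,10),((452,-299,230),-75,0,2),((452,-299,180),-75,0,2)])
rows([((380,-319,230),105,0,10),((452,-299,230),105,0,2),((452,-299,180),105,0,2)])
E
```

```text
[208.9 116.1 394.8 394.6 248.4] 12.17967686309646
-75 0.4227441835224265 [array([-0.93,  0.28,  1.62,  0.  ,  1.24,  1.95]), array([-0.8 ,  0.39,  1.47,  0.  ,  1.28,  2.08]), array([-0.8 ,  0.5 ,  1.61, -0.  ,  1.03,  2.08]), array([-0.8 ,  0.39,  1.47,  0.  ,  1.28,  2.08]), array([-0.46,  0.78,  0.87,  0.  ,  1.49,  2.46]), array([-0.46,  0.84,  1.04,  0.  ,  1.26,  2.46])]
105 0.1498286234723606 [array([-0.93,  0.28,  1.62, -0.  ,  1.24, -1.2 ]), array([-0.8 ,  0.39,  1.47,  0.  ,  1.28, -1.06]), array([-0.8 ,  0.5 ,  1.61, -0.  ,  1.03, -1.06]), array([-0.8 ,  0.39,  1.47,  0.  ,  1.28, -1.06]), array([-0.46,  0.78,  0.87,  0.  ,  1.49, -0.69]), array([-0.46,  0.84,  1.04,  0.  ,  1.26, -0.69])]
step deg/row 10.4 mm/row 10.7
step deg/row 0.0 mm/row 37.4
step deg/row 0.0 mm/row 25.0
14 [0.89, 0.14, -0.21, -4.6, -4.7, 8.1, 1.76, 0.26, -0.45, -9.3, -9.4, 16.2, 2.63, 0.35, -0.72, -13.9, -14, 24.3, 3.49, 0.41, -1, -18.6, -18.7, 32.4, 4.35, 0.43, -1.3, -23.2, -23.4, 40.5, 5.22, 0.41, -1.62, -27.9, -28.1, 48.6, 6.11, 0.36, -1.95, -32.5, -32.8, 56.7, 7.01, 0.27, -2.29, -37.2, -37.5, 64.
[... 162 characters left out ...]
0.07, 4.75, -46.5, -46.8, 81, 8.33, -0.08, 6, -46.5, -46.8, 81.0]
step deg/row 10.4 mm/row 10.7
step deg/row 0.0 mm/row 37.4
step deg/row 0.0 mm/row 25.0
14 [0.89, -0.14, -0.21, 4.7, -4.6, -8.1, 1.77, -0.26, -0.45, 9.4, -9.3, -16.2, 2.63, -0.34, -0.72, 14, -13.9, -24.3, 3.49, -0.39, -1, 18.7, -18.6, -32.4, 4.35, -0.41, -1.3, 23.4, -23.2, -40.5, 5.22, -0.39, -1.62, 28.1, -27.9, -48.6, 6.11, -0.33, -1.95, 32.8, -32.5, -56.7, 7.01, -0.24, -2.29, 37.5, -37.2, -64.8, 7.95, -0.13, -2.63, 42.1, -41.8, -72.8, 8.91, 0.02, -2.97, 46.8, -46.5, -80.9, 10.78, -0.02, 0.26, 46.8, -46.5, -80.9, 12.65, -0.06, 3.5, 46.8, -46.5, -80.9, 10.49, -0.07, 4.75, 46.8, -46.5, -80.9, 8.33, -0.08, 6, 46.8, -46.5, -80.9]
```

Request:
{"op": "play_rows", "data": {
  "moves": [0.89, -0.14, -0.21, 4.7, -4.6, -8.1, 1.77, -0.26, -0.45, 9.4, -9.3, -16.2, 2.63, -0.34, -0.72, 14, -13.9, -24.3, 3.49, -0.39, -1, 18.7, -18.6, -32.4, 4.35, -0.41, -1.3, 23.4, -23.2, -40.5, 5.22, -0.39, -1.62, 28.1, -27.9, -48.6, 6.11, -0.33, -1.95, 32.8, -32.5, -56.7, 7.01, -0.24, -2.29, 37.5, -37.2, -64.8, 7.95, -0.13, -2.63, 42.1, -41.8, -72.8, 8.91, 0.02, -2.97, 46.8, -46.5, -80.9, 10.78, -0.02, 0.26, 46.8, -46.5, -80.9, 12.65, -0.06, 3.5, 46.8, -46.5, -80.9, 10.49, -0.07, 4.75, 46.8, -46.5, -80.9, 8.33, -0.08, 6, 46.8, -46.5, -80.9, 8.33, -0.08, 6, 46.8, -46.5, -80.9]
}}

```text
time: 15.52
eef_pos: [453.2, -296.0, 158.1]
ee_rot: [0.608, 0.794, 0.002, -0.003]
wrist_force: [-0.8, 0.1, -0.1]
gripper_width: 88.1
```

```bash
python3 - <<'E'
from h import *
s=log(); T=R.from_quat(s['ee_rot']); print(s['time'],(s['eef_pos']-T.apply([0,0,19])).round(1),s['q'].round(2))
c,im,d=snap('wrist'); P=cloud(c,d); hsv=cv2.cvtColor(im,cv2.COLOR_RGB2HSV)
m=(hsv[:,:,0]<18)&(hsv[:,:,1]>200)&(hsv[:,:,2]>190)&(np.abs(P[:,:,0]-452)<40)&(np.abs(P[:,:,1]+299)<40)&(P[:,:,2]>131)
q=P[m]; print(m.sum(),cv2.minEnclosingCircle(q[:,:2].astype(np.float32)),np.percentile(q[:,2],[5,50,95]))
E
```

```text
15.525 [ 453.2 -296.1  177.1] [-0.8   0.43  1.56  0.    1.16 -1.06]
2620 ((452.4966125488281, -298.34075927734375), 17.57623863220215) [132.86713995 133.91009348 134.92823778]
```

The cap centre measured from the wrist camera is (452.5,-298.3), top at 134. I'll correct by 2 mm, descend and grip.

Request:
{"op": "play_rows", "data": {
  "moves": [-0.2, -0.1, 1.4, 0, 0, 0, -0.2, -0.1, 2.8, 0, 0, 0, -0.2, -0.1, 4.2, 0, 0, 0, -0.2, -0.1, 5.5, 0, 0, 0, -0.2, -0.1, 5.5, 0, 0, 0]
}}

```text
time: 16.2
eef_pos: [452.8, -298.8, 103.8]
ee_rot: [0.608, 0.794, 0.001, -0.002]
wrist_force: [-0.9, -0.7, -0.3]
gripper_width: 87.9
```

Request:
{"op": "play_rows", "data": {
  "moves": [0, 0, 0, 0, 0, 0, 0, 0, 0, 0, 0, 0, 0, 0, 0, 0, 0, 0, 0, 0, 0, 0, 0, 0, 0, 0, 0, 0, 0, 0, 0, 0, 0, 0, 0, 0],
  "jaw": 0
}}

```text
time: 16.95
eef_pos: [453.1, -299.2, 104.9]
ee_rot: [0.608, 0.794, 0.001, -0.001]
wrist_force: [0.4, -0.7, 0.2]
gripper_width: 35.2
```

```bash
python3 - <<'E'
from h import *
s=log(); T=R.from_quat(s['ee_rot']); g=s['eef_pos']-T.apply([0,0,19]); print(s['time'],g.round(1),s['wrist_force'],s['gripper_width'])
rows([((452.5,-298.5,222),105,0,4),((652,-193,222),103,0,6)])
E
```

```text
16.95 [ 453.1 -299.3  123.9] [ 0.35376441 -0.68383561  0.22984339] 35.18612651770391
step deg/row 0.1 mm/row 24.5
step deg/row 0.3 mm/row 37.6
10 [0.03, -0.01, -2.45, 0, 0, 0, 0.06, -0.02, -4.91, 0, -0.1, 0.1, 0.08, -0.03, -7.36, 0, -0.1, 0.1, 0.11, -0.03, -9.81, 0, -0.2, 0.1, 0.94, 3.63, -9.81, 0, -0.2, 0.5, 1.77, 7.3, -9.8, 0, -0.2, 0.8, 2.6, 10.97, -9.8, 0, -0.2, 1.1, 3.43, 14.64, -9.79, 0, -0.2, 1.5, 4.26, 18.31, -9.79, 0, -0.2, 1.8, 5.09, 21.98, -9.78, 0, -0.2, 2.1]
```

Request:
{"op": "play_rows", "data": {
  "moves": [0, 0, -2.45, 0, 0, 0, 0, 0, -4.91, 0, 0, 0, 0, 0, -7.36, 0, 0, 0, 0.1, 0, -9.81, 0, 0, 0.1, 0.94, 3.63, -9.81, 0, 0, 0.5, 1.77, 7.3, -9.8, 0, 0, 0.8, 2.6, 10.97, -9.8, 0, 0, 1.1, 3.43, 14.64, -9.8, 0, 0, 1.5, 4.26, 18.31, -9.8, 0, 0, 1.8, 5.1, 22, -9.8, 0, 0, 2.1, 5.1, 22, -9.8, 0, 0, 2.1, 5.1, 22, -9.8, 0, 0, 2.1]
}}

```text
time: 18.45
eef_pos: [651.7, -192.9, 202.5]
ee_rot: [0.622, 0.783, 0.001, -0.002]
wrist_force: [-0.3, -0.7, -3.2]
gripper_width: 35.3
```

```bash
python3 look.py k2.png; python3 - <<'E'
from h import *
s=env.state(); T=R.from_quat(s['ee_rot']); print(np.degrees((T.inv()*Rt(103,0)).as_rotvec()).round(1))
c,im,d=snap('side'); P=cloud(c,d)
m=(P[:,:,2]>58)&(P[:,:,2]<70)&(P[:,:,0]>560)&(P[:,:,0]<740)&(P[:,:,1]<-20)&(P[:,:,1]>-280)
print(cv2.minAreaRect(P[m][:,:2].astype(np.float32)),m.sum())
E
```

```text
18.55 [ 651.5 -193.5  222.1] [-0.46  0.69  1.    0.    1.45 -0.69] [ 0.5 -0.8 -2.6] 34.94876509354642
[-0.  -0.2 -0. ]
((645.841552734375, -158.3772735595703), (116.29801940917969, 185.13174438476562), 14.319639205932617) 519
```

View pics/k2.png

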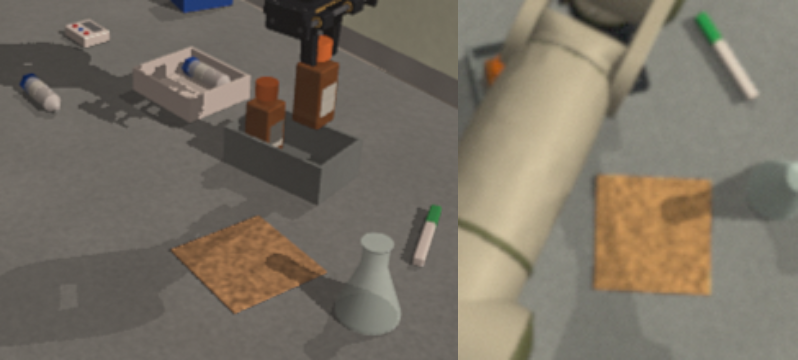

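The bottle hangs upright at (318,90) in the side view, above the crate's free end. The side-view measurement gives the crate centre as (646,-158), which agrees. I'll lower it.

Request:
{"op": "play_rows", "data": {
  "moves": [0, 0, 2.4, 0, 0, 0, 0, 0, 4.8, 0, 0, 0, 0, 0, 7, 0, 0, 0, 0, 0, 8.6, 0, 0, 0, 0, 0, 9.3, 0, 0, 0, 0, 0, 9.5, 0, 0, 0, 0, 0, 9.5, 0, 0, 0]
}}

```text
time: 19.48
eef_pos: [652.4, -192.6, 108.8]
ee_rot: [0.622, 0.783, 0.001, -0.0]
wrist_force: [0.8, -1.3, -2.3]
gripper_width: 34.9
```

Request:
{"op": "play_rows", "data": {
  "moves": [0, 0, 0.1, 0, 0, 0, 0, 0, 0.2, 0, 0, 0, 0, 0, 0.2, 0, 0, 0]
}}

```text
time: 19.85
eef_pos: [652.2, -192.5, 106.1]
ee_rot: [0.622, 0.783, 0.001, -0.001]
wrist_force: [-0.1, -0.4, -3.3]
gripper_width: 35.1
```

Request:
{"op": "play_rows", "data": {
  "moves": [0, 0, 0.07, 0, 0, 0, 0, 0, 0.13, 0, 0, 0, 0, 0, 0.13, 0, 0, 0]
}}

```text
time: 20.23
eef_pos: [652.4, -192.7, 106.0]
ee_rot: [0.622, 0.783, 0.001, -0.0]
wrist_force: [-2.1, -0.0, 4.3]
gripper_width: 34.9
```

The force rose by about 7 N, so it is seated. Release and rise.

Request:
{"op": "play_rows", "data": {
  "moves": [0, 0, 0, 0, 0, 0, 0, 0, 0, 0, 0, 0, 0, 0, 0, 0, 0, 0, 0, 0, 0, 0, 0, 0, 0, 0, 0, 0, 0, 0],
  "jaw": 8.8
}}

```text
time: 20.85
eef_pos: [652.2, -192.5, 104.8]
ee_rot: [0.622, 0.783, 0.001, -0.001]
wrist_force: [-0.6, -0.6, 0.0]
gripper_width: 82.7
```

Request:
{"op": "play_rows", "data": {
  "moves": [0, 0, -2, 0, 0, 0, 0, 0, -4.5, 0, 0, 0, 0, 0, -7, 0, 0, 0, 0, 0, -10, 0, 0, 0]
}}

```text
time: 21.35
eef_pos: [652.0, -192.7, 205.4]
ee_rot: [0.622, 0.783, 0.001, -0.001]
wrist_force: [-1.2, -0.1, -0.1]
gripper_width: 88.3
```

```bash
python3 - <<'E'
from h import *
from plan import track
# tube from first top view: re-measure from wrist w1 with tight mask and from top0
z=np.load('w1.npz'); c={k:z[k] for k in ('fx','fy','cx','cy','xyz','orientation')}; P=cloud(c,z['d'])
m=(P[:,:,2]>10)&(P[:,:,2]<45)&(np.abs(P[:,:,0]-430)<35)&(P[:,:,1]>180)&(P[:,:,1]<335)
q=P[m][:,:2].astype(np.float32); print('tube',cv2.minAreaRect(q),np.percentile(P[m][:,2],[50,98]),m.sum())
z=np.load('top0.npz'); c={k:z[k] for k in ('fx','fy','cx','cy','xyz','orientation')}; P=cloud(c,z['d'])
m=(P[:,:,2]>30)&(P[:,:,2]<55)&(np.abs(P[:,:,0]-663)<90)&(P[:,:,1]>40)&(P[:,:,1]<230)
print('tray',cv2.minAreaRect(P[m][:,:2].astype(np.float32)),m.sum())
hsv=cv2.cvtColor(z['im'],cv2.COLOR_RGB2HSV); 
m=np.zeros(m.shape,bool); m[145:210,196:268]=(hsv[145:210,196:268,0]>100)&(hsv[145:210,196:268,1]>100); print('traytube cap',P[m].mean(0),m.sum())
s=log(); print(s['time'],s['q'].round(2)); T=R.from_quat(s['ee_rot'])
g=s['eef_pos']-T.apply([0,0,19])
for a in (3,183):
    print(a,track([(g,103,0),((430,255,180.),a,0),((430,255,22.),a,0)],s['q']))
E
```

```text
tube ((425.8078918457031, 256.8441162109375), (36.81816864013672, 120.0277328491211), 0.006716563832014799) [29.06868384 32.83504306] 3815
tray ((661.3772583007812, 135.3109130859375), (144.05035400390625, 160.0761260986328), 5.561209201812744) 743
traytube cap [699.75766442 191.97075803  35.59974331] 41
21.35 [-0.46  0.69  1.    0.    1.45 -0.69]
3 (np.float64(0.19680079409355677), [array([ 0.3 ,  0.33,  1.69, -0.  ,  1.12,  1.82]), array([ 0.3 ,  0.57,  1.82, -0.  ,  0.75,  1.82])])
183 (np.float64(0.10899603427270432), [array([ 0.3 ,  0.33,  1.69,  0.  ,  1.12, -1.32]), array([ 0.3 ,  0.57,  1.82, -0.  ,  0.75, -1.32])])
```

The bottle is in the crate. The tray measures centre (661,135), yaw 5.6°, and the loose tube is at about (427,256), axis near 92°. I'll go above the tube and take a close look there.

```bash
python3 - <<'E'
from h import *
rows([((642,-180,250),100,0,2),((600,0,280),97,0,4),((427,256,170),92,0,6)])
E
python3 look.py k3.png
```

```text
step deg/row 1.5 mm/row 15.2
step deg/row 0.7 mm/row 46.8
step deg/row 0.8 mm/row 54.7
12 [0.74, -0.34, -1.28, 0, -0.1, 1.5, 1.47, -0.69, -2.56, 0, -0.2, 3, 6.09, -0.7, -3.29, 0, -0.2, 3.8, 10.72, -0.7, -4.03, 0, -0.2, 4.5, 15.34, -0.71, -4.76, 0, -0.2, 5.3, 19.96, -0.72, -5.5, 0, -0.2, 6, 24.76, -2.57, -3.65, 0, -0.2, 6.9, 29.57, -4.41, -1.8, 0, -0.2, 7.7, 34.37, -6.26, 0.05, 0, -0.2, 8.5, 39.17, -8.11, 1.9, 0, -0.2, 9.4, 43.97, -9.95, 3.74, 0, -0.2, 10.2, 48.77, -11.8, 5.59, 0, -0.2, 11.0]
orange px [305.9 177.2] 12 depth med [632.4 -93.  136.6] ray@134 [634.4 -92.9 134. ]
21.45 [ 653.1 -193.2  227.4] [-0.46  0.69  0.99  0.    1.45 -0.69] [ 0.1 -0.1  0.5] 88.1666157577258
```

Request:
{"op": "play_rows", "data": {
  "moves": [0.74, -0.34, -1.28, 0, 0, 1.5, 1.47, -0.69, -2.56, 0, 0, 3, 6.09, -0.7, -3.29, 0, 0, 3.8, 10.72, -0.7, -4.03, 0, 0, 4.5, 15.34, -0.71, -4.76, 0, 0, 5.3, 19.96, -0.72, -5.5, 0, 0, 6, 24.76, -2.57, -3.65, 0, 0, 6.9, 29.57, -4.41, -1.8, 0, 0, 7.7, 34.37, -6.26, 0, 0, 0, 8.5, 39.17, -8.11, 1.9, 0, 0, 9.4, 43.97, -9.95, 3.74, 0, 0, 10.2, 48.8, -11.8, 5.6, 0, 0, 11, 48.8, -11.8, 5.6, 0, 0, 11, 48.8, -11.8, 5.6, 0, 0, 11]
}}

```text
time: 23.2
eef_pos: [427.3, 256.0, 150.6]
ee_rot: [0.694, 0.72, 0.001, -0.001]
wrist_force: [0.7, 0.1, -0.5]
gripper_width: 88.2
```

```bash
python3 - <<'E'
from h import *
s=log(); T=R.from_quat(s['ee_rot']); g=s['eef_pos']-T.apply([0,0,19]); print(s['time'],g.round(1),s['q'].round(2),np.degrees((T.inv()*Rt(92,0)).as_rotvec()).round(1))
c,im,d=snap('wrist','w3.png'); P=cloud(c,d)
m=(P[:,:,2]>6)&(P[:,:,2]<45)&(np.abs(P[:,:,0]-430)<45)&(P[:,:,1]>180)&(P[:,:,1]<335)
q=P[m]; print(m.sum(),np.percentile(q[:,2],[2,50,98]),cv2.minAreaRect(q[:,:2].astype(np.float32)))
for y in range(205,320,15):
    b=q[np.abs(q[:,1]-y)<4]
    if len(b): print(y,b[:,0].min().round(1),b[:,0].max().round(1),b[:,2].max().round(1))
print('y',q[:,1].min(),q[:,1].max())
# bottle in the crate from top view
c,im,d=snap('top'); P=cloud(c,d); hsv=cv2.cvtColor(im,cv2.COLOR_RGB2HSV)
mm=((hsv[:,:,0]<18)&(hsv[:,:,1]>200)&(hsv[:,:,2]>190)).astype(np.uint8); k,l,st,ce=cv2.connectedComponentsWithStats(mm)
for i in range(1,k):
    if st[i,4]>10 and 280<ce[i][0]<420 and 150<ce[i][1]<215: print('orange',ce[i].round(1),st[i,4],np.median(P[l==i],0).round(1))
E
```

```text
23.2 [427.3 256.  169.6] [0.3  0.34 1.7  0.   1.1  0.27] [ 0.  -0.2  0. ]
4385 [18.36576597 29.79921054 32.84422137] ((427.79052734375, 256.4078369140625), (36.3301887512207, 118.3974380493164), 1.1000916957855225)
205 416.5 434.2 26.1
220 410.6 441.2 33.2
235 410.2 441.6 33.5
250 411.0 441.7 33.0
265 410.6 441.8 33.9
280 410.0 441.9 34.5
295 410.6 442.1 33.9
310 408.6 445.0 33.7
y 197.0945134204615 315.35237363875854
orange [340.1 172. ] 95 [ 650.5 -191.8  135.9]
orange [310.  177.4] 93 [ 632.  -104.7  136. ]
```

View pics/w3.png

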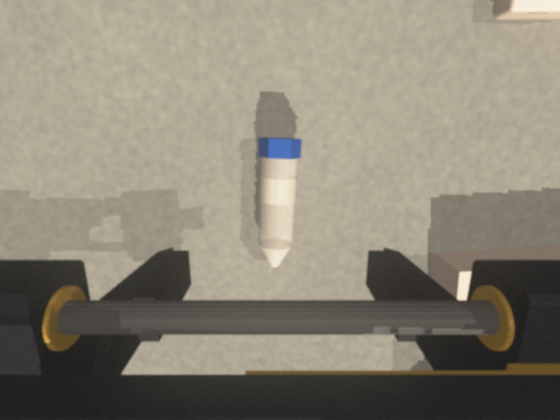

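The tube is centred between the jaws: cap at (280,147), tip at (274,265), axis az about 90.4°, centre (426,256). The crate bottle is upright, with its cap at (650.5,-191.8,136). I'll descend and grip the tube.

Request:
{"op": "play_rows", "data": {
  "moves": [0, -0.1, 4, 0, 0, 1.4, 0, -0.1, 8, 0, 0, 1.4, 0, -0.1, 12, 0, 0, 1.4, 0, -0.1, 14, 0, 0, 1.4, 0, -0.1, 14.8, 0, 0, 1.4, 0, -0.1, 14.8, 0, 0, 1.4]
}}

```text
time: 24.05
eef_pos: [426.7, 256.2, 2.4]
ee_rot: [0.704, 0.711, 0.001, -0.001]
wrist_force: [-0.5, 0.8, -0.0]
gripper_width: 88.2
```

Request:
{"op": "play_rows", "data": {
  "moves": [0, 0, 0, 0, 0, 0, 0, 0, 0, 0, 0, 0, 0, 0, 0, 0, 0, 0, 0, 0, 0, 0, 0, 0, 0, 0, 0, 0, 0, 0, 0, 0, 0, 0, 0, 0],
  "jaw": 0
}}

```text
time: 24.8
eef_pos: [426.1, 256.6, 2.1]
ee_rot: [0.703, 0.711, 0.001, -0.001]
wrist_force: [-0.5, 0.1, 0.7]
gripper_width: 31.3
```

```bash
python3 - <<'E'
from h import *
s=log(); T=R.from_quat(s['ee_rot']); g=s['eef_pos']-T.apply([0,0,19]); print(s['time'],g.round(1),s['wrist_force'],s['gripper_width'])
c,sn=np.cos(np.radians(5.5)),np.sin(np.radians(5.5)); t=np.array([661.5,135.5])+np.array([c,sn])*-19; print(t)
rows([((426,256,140),90.5,0,4),((*t,140),95.5,0,7)])
E
```

```text
24.8 [426.1 256.5  21.1] [-0.47758545  0.07014535  0.73046234] 31.263932827784537
[642.58747223 133.6789307 ]
step deg/row 0.1 mm/row 29.7
step deg/row 0.7 mm/row 35.5
11 [-0.01, 0, -2.97, 0, 0, 0, -0.01, -0.01, -5.95, 0, -0.1, 0.1, -0.02, -0.01, -8.92, 0, -0.1, 0.1, -0.02, -0.01, -11.89, 0, -0.2, 0.1, -1.8, 3.06, -11.9, 0, -0.2, -0.6, -3.59, 6.14, -11.9, 0, -0.2, -1.3, -5.37, 9.21, -11.91, 0, -0.2, -2, -7.15, 12.28, -11.91, 0, -0.2, -2.7, -8.93, 15.36, -11.92, 0, -0.2, -3.4, -10.71, 18.43, -11.92, 0, -0.2, -4.1, -12.5, 21.51, -11.93, 0, -0.2, -4.9]
```

Request:
{"op": "play_rows", "data": {
  "moves": [0, 0, -2.97, 0, 0, 0, 0, 0, -5.95, 0, 0, 0, 0, 0, -8.92, 0, 0, 0, 0, 0, -11.9, 0, 0, 0, -1.8, 3.06, -11.9, 0, 0, -0.6, -3.6, 6.14, -11.9, 0, 0, -1.3, -5.4, 9.2, -11.9, 0, 0, -2, -7.2, 12.3, -11.9, 0, 0, -2.7, -8.9, 15.4, -11.9, 0, 0, -3.4, -10.7, 18.4, -11.9, 0, 0, -4.1, -12.5, 21.5, -11.9, 0, 0, -4.9, -12.5, 21.5, -11.9, 0, 0, -4.9, -12.5, 21.5, -11.9, 0, 0, -4.9]
}}

```text
time: 26.42
eef_pos: [641.8, 134.0, 120.4]
ee_rot: [0.672, 0.74, 0.001, -0.001]
wrist_force: [-0.4, 1.3, -0.6]
gripper_width: 31.3
```

```bash
python3 - <<'E'
from h import *
s=log(); T=R.from_quat(s['ee_rot']); g=s['eef_pos']-T.apply([0,0,19]); print(s['time'],g.round(1),s['wrist_force'],s['gripper_width'],np.degrees((T.inv()*Rt(95.5,0)).as_rotvec()).round(1))
c,im,d=snap('wrist','w4.png'); P=cloud(c,d)
w=(P[:,:,2]>38)&(P[:,:,2]<52)&(np.abs(P[:,:,0]-661)<95)&(np.abs(P[:,:,1]-135)<105)
print('rim',w.sum(),cv2.minAreaRect(P[w][:,:2].astype(np.float32)))
t=(P[:,:,2]>100)&(P[:,:,2]<155)&(np.abs(P[:,:,0]-642)<22)&(P[:,:,1]>133)
q=P[t]; print('held tube part',t.sum(),cv2.minAreaRect(q[:,:2].astype(np.float32)),np.percentile(q[:,2],[2,50,98]),q[:,1].max())
E
```

```text
26.425 [641.8 134.  139.4] [-0.4178708   1.27895076 -0.64612111] 31.264553951143906 [-0.1 -0.2  0. ]
rim 4531 ((659.952392578125, 158.40988159179688), (140.77903747558594, 115.98066711425781), 5.616160869598389)
held tube part 12708 ((642.0009765625, 163.44015502929688), (43.989044189453125, 60.87128829956055), 0.010022819973528385) [129.75255534 148.52784603 151.25451824] 193.87783026565774
```

View pics/w4.png

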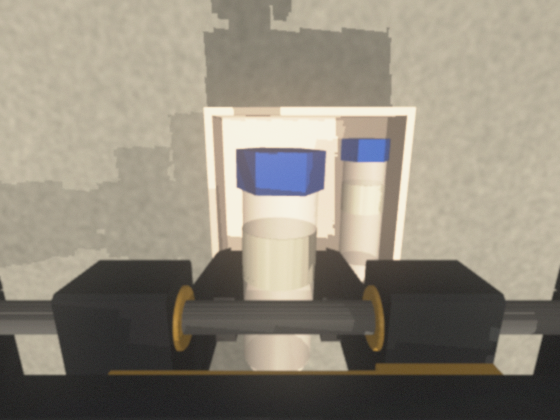

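The tube is held cap-forward with its cap at (280,170). It is centred over the tray's free part, to the left of the fixed tube at (365,150), and parallel to the tray. I'll lower it.

Request:
{"op": "play_rows", "data": {
  "moves": [0, 0, 3, 0, 0, 0, 0, 0, 6, 0, 0, 0, 0, 0, 8.5, 0, 0, 0, 0, 0, 10.2, 0, 0, 0, 0, 0, 11, 0, 0, 0, 0, 0, 11.1, 0, 0, 0, 0, 0, 11.1, 0, 0, 0]
}}

```text
time: 27.35
eef_pos: [642.9, 134.0, 10.6]
ee_rot: [0.672, 0.74, 0.001, -0.0]
wrist_force: [0.3, -0.2, -1.3]
gripper_width: 31.7
```

Request:
{"op": "play_rows", "data": {
  "moves": [0, 0, 0.1, 0, 0, 0, 0, 0, 0.2, 0, 0, 0, 0, 0, 0.2, 0, 0, 0]
}}

```text
time: 27.72
eef_pos: [642.5, 133.9, 7.8]
ee_rot: [0.672, 0.74, 0.001, -0.001]
wrist_force: [-0.6, -0.8, -0.5]
gripper_width: 31.1
```

Request:
{"op": "play_rows", "data": {
  "moves": [0, 0, 0.06, 0, 0, 0, 0, 0, 0.1, 0, 0, 0, 0, 0, 0.1, 0, 0, 0]
}}

```text
time: 28.1
eef_pos: [642.6, 133.9, 7.1]
ee_rot: [0.672, 0.74, 0.001, -0.001]
wrist_force: [-2.4, 0.0, 4.5]
gripper_width: 31.0
```

Contact, with the force up about 5 N. I'll release with a partial opening so the fingers miss the tray wall and the fixed tube, then rise.

Request:
{"op": "play_rows", "data": {
  "moves": [0, 0, 0, 0, 0, 0, 0, 0, 0, 0, 0, 0, 0, 0, 0, 0, 0, 0, 0, 0, 0, 0, 0, 0],
  "jaw": 4.5
}}

```text
time: 28.6
eef_pos: [642.5, 133.9, 6.6]
ee_rot: [0.672, 0.74, 0.001, -0.001]
wrist_force: [-1.1, 0.7, -0.7]
gripper_width: 44.8
```

Request:
{"op": "play_rows", "data": {
  "moves": [0, 0, -1.5, 0, 0, 0, 0, 0, -4, 0, 0, 0, 0, 0, -8, 0, 0, 0, 0, 0, -13, 0, 0, 0, 0, 0, -18, 0, 0, 0, 0, 0, -18, 0, 0, 0]
}}

```text
time: 29.35
eef_pos: [644.0, 133.6, 192.3]
ee_rot: [0.672, 0.74, 0.004, 0.002]
wrist_force: [0.5, -0.2, -0.9]
gripper_width: 45.0
```

```bash
python3 - <<'E'
from h import *
s=env.state(); print(s['time'],s['eef_pos'].round(1),s['wrist_force'].round(1),s['gripper_width'])
c,iw,d=snap('wrist'); P=cloud(c,d)
c2,im,d2=snap('side'); P2=cloud(c2,d2)
m=(P[:,:,2]>12)&(P[:,:,2]<60)&(np.abs(P[:,:,0]-642)<25)&(np.abs(P[:,:,1]-135)<70)
q=P[m]; print('tube wrist',m.sum(),cv2.minAreaRect(q[:,:2].astype(np.float32)),np.percentile(q[:,2],[50,99]))
cv2.imwrite('pics/f.png',np.hstack([cv2.resize(im[130:350,170:450],(458,360))[:,:,::-1],cv2.resize(iw[60:400,120:440],(340,360))[:,:,::-1]]))
E
```

```text
29.35 [644.  133.6 192.3] [ 0.5 -0.2 -0.9] 45.00405940820643
tube wrist 3515 ((642.9544067382812, 134.01499938964844), (36.329742431640625, 117.6174545288086), 4.847543239593506) [34.72739518 38.12399059]
```

View pics/f.png

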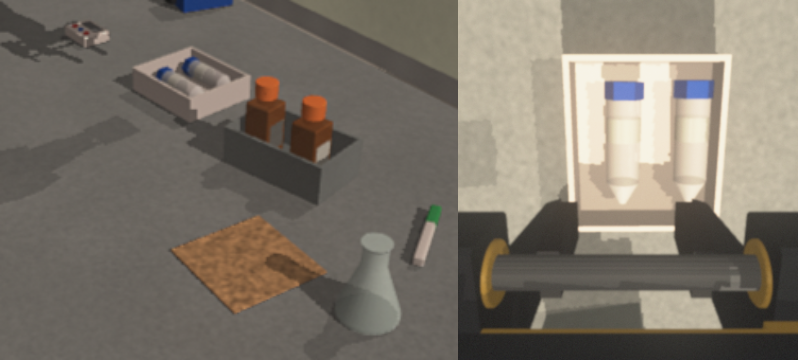

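The tube lies wholly inside the tray beside the fixed one, at (625,140) in the right-hand view. Both bottles stand upright in the crate, at (265,110) and (313,130) in the left-hand view. The flask, timer and marker have not moved, so I'm handing in.

```bash
python3 -c "
from bench import env
print(env.sign_off())"
```

```text
the job is handed in; nothing more can be done
None
```

The job is done and handed in at 29.5 s of the 72 s allowed, with the gripper empty and clear of everything.

- **Bottle on the mat:** I gripped the lying bottle with the tool leaning toward its cap, turned it upright, set it on the cork mat and let go. It stood there on its own, cap top at (451, -298, 135).
- **Bottle in the crate:** I picked it up again by the cap and set it on the crate floor. It stands upright beside the other bottle. With the arm away, its cap measured (650.5, -191.8, 136), against 135 expected.
- **Tube:** I gripped it at mid-length and laid it in the tray parallel to the fixed tube. It measures centre (643, 134), yaw 4.8° against the tray's 5.6°, about 38 mm at its top. The last picture shows it wholly inside.
- **Other checks:** Contact forces read at the end of each move stayed below 5 N. In the last picture the flask, timer and marker look unmoved.

No check failed. One disagreement: my fitted arm model was off by up to 12 mm on one joint sample. I used it only to check that moves were reachable; positions came from the cameras and the measured tool pose.

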